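# Dot-mark a turned part in the bench marking press

## Task

Take the stepped aluminium part from the plywood board and set it, without dropping it, upright and narrow end up, fully home in the round nest of the bench marking press, and let go of it. Then press the press's round knob gently straight down to its soft first stop and pause there about a second while the part is clamped, push on through to the stiffer second stop and hold about a second without forcing it (no more than 25 N), and let the knob come all the way back up. Leave the part home in the nest and the other things undisturbed.

Things in the scene. Friction and masses are not known exactly. Their poses are not given: they have to be found in the camera images.
- stepped: the part to mark: bare aluminium turning, 0.23 kg, a round body 44 mm in diameter and 45 mm high with a narrower round spigot on top, 28 mm in diameter and 35 mm high (80 mm overall; the only part on the board with a spigot). Lower edge chamfered 1.5 mm. Origin: centre of its underside; z up along its axis. It starts standing on the board, spigot up.
- press: bench marking press, fixed to the table: along its own y a dark steel nest block at the -y end (100 x 100 mm, 40 mm high, with the round nest in its top) and a grey plunger housing at the +y end (80 x 100 mm, 65 mm high) with a round knob on a steel stem standing on top. Origin: centre of its underside on the table; z up. Nest axis at y = -60 mm, plunger axis at y = +60 mm, both at x = 0.
- nest (a point): centre of the floor of the round blind nest that takes the part: 20 mm above the table and 20 mm below the top of the nest block; the bore is 45.5 mm in diameter with a 2.5 mm chamfer at the mouth. Axes as the press.
- plunger_axis (a point): point on the plunger's vertical axis at the top of the grey housing, 65 mm above the table. The knob is a flat aluminium disc 36 mm in diameter and 8 mm thick on this axis; how far its stem is screwed in differs from job to job, so with the knob up its top stands anywhere from 31 to 41 mm above this point (96 to 106 mm above the table) and must be felt or seen. A steel collar, 32 mm in diameter, stands 5 mm above the housing.
- clamp (a joint): advance of the clamp pad hidden in the housing (m), driven by the first stage of the knob's downward travel through a 50:1 linkage: 0 with the knob up, 0.00024 with the knob at its first stop, 12 mm down. The first stage is a soft spring: the knob needs 2.5 N to start and 4.5 N at the first stop; there it moves no further until the second stage gives. This advance is smaller than the noise of its reading, so it does not serve to steer the knob: the stops must be felt.
- marker (a joint): advance of the marking pin hidden in the housing (m), driven by the second stage of the knob's travel through a 50:1 linkage: 0 until the push on the knob exceeds 8 N, then against a stiff spring (0.8 N more per mm of knob travel) to 0.0001 at 12 N, 5 mm below the first stop, where the knob meets the solid second stop. Never push with more than 25 N. Also smaller than the noise of its reading. Released, the knob springs all the way back up by itself.
- board: fixed plywood board, 180 x 260 x 18 mm, on which the turned parts stand in two rows of three marked places 80 mm apart, one of them empty. Origin: centre of its underside; z up, long side along y.
- plain1: a plain aluminium slug, 44 mm in diameter and 40 mm high, without spigot, loose on the board; to be left alone. Origin: centre of its underside.
- plain2: a plain aluminium slug, 44 mm in diameter and 40 mm high, without spigot, loose on the board; to be left alone. Origin: centre of its underside.
- plain3: a plain aluminium slug, 44 mm in diameter and 40 mm high, without spigot, loose on the board; to be left alone. Origin: centre of its underside.
- plain4: a plain aluminium slug, 44 mm in diameter and 40 mm high, without spigot, loose on the board; to be left alone. Origin: centre of its underside.
- wrench: steel wrench lying loose on the table near the robot; to be left alone
- screwdriver: screwdriver lying loose on the table's far part; to be left alone
- brush: brush lying loose on the far part of the table, beyond the board; to be left alone
- can: grey can, 66 mm in diameter and 110 mm high, standing loose on the table at the left of the press; to be left alone. Origin: centre of its underside.
Mind the look-alikes: they are no part of the job. Leave any green look-alike of the press alone. What is shaped like the stepped but orange is not meant.

How it is judged (in metres and radians):
On the way, in this order (a step that is already met when the one before it is completed fails the run):
1. the stepped part stands home in the nest and the gripper has let go of it (horizontal distance between stepped and nest below 0.004 m and z of stepped in the frame of nest below 0.003 m and angle between stepped's own z axis and vertical below 0.06 rad and contact force between the fingers and stepped below 0.1 N and linear speed of stepped below 0.02 m/s), for 0.2 s.
2. with the part home in the nest, the knob is held at its first stop (at least 10.5 mm of the first stage's 12 mm, under 1 mm of the second stage) for 0.4 s (horizontal distance between stepped and nest below 0.004 m and z of stepped in the frame of nest below 0.003 m and angle between stepped's own z axis and vertical below 0.06 rad and value of joint clamp above 0.00021 m and value of joint marker below 2e-05 m), for 0.4 s.
3. with the part home in the nest, the knob is held at its second stop (at least 4 mm of the second stage's 5 mm) for 0.4 s (horizontal distance between stepped and nest below 0.004 m and z of stepped in the frame of nest below 0.003 m and angle between stepped's own z axis and vertical below 0.06 rad and value of joint clamp above 0.00021 m and value of joint marker above 8e-05 m), for 0.4 s.
At the end, for the whole second after the job is handed in: the stepped part rests upright (within 0.06 rad), released and at rest in the nest, its underside within 3 mm of the nest floor and 4 mm of its axis, and the knob is back up (within 1.5 mm) (horizontal distance between stepped and nest below 0.004 m and z of stepped in the frame of nest below 0.003 m and angle between stepped's own z axis and vertical below 0.06 rad and linear speed of stepped below 0.02 m/s and value of joint clamp below 3e-05 m and value of joint marker below 2e-05 m); the robot touches nothing.
It fails at once if the robot pushes the press with more than 25 N (contact force between any of the fingers, the arm and press above 25 N).
It fails at once if the stepped part is tipped over (more than 0.6 rad) (angle between stepped's own z axis and vertical above 0.6 rad).
It fails at once if the stepped part is dropped into the nest (faster than 0.6 m/s there) (horizontal distance between stepped and nest below 0.03 m and linear speed of stepped above 0.6 m/s).
It fails at once if another thing is moved more than 25 mm (distance of any of plain1, plain2, plain3, plain4, wrench, screwdriver, brush, can from where it was at the start of the episode above 0.025 m).
It fails at once if a plain slug or the can is tipped over (angle between any of plain1, plain2, plain3, plain4, can's own z axis and vertical above 0.5 rad).
It also fails if it takes over 72 s, if anything falls off the work surface, if the arm or the gripper's body presses on something with over 40 N, if the wrist force passes 120 N, or if a joint passes its speed limit or range.

## Robot

A 6-joint arm with a two-finger parallel gripper is mounted at the origin on the work surface. World frame = base frame: x ahead of the robot, y to its left, z up, the work surface at z = 0. Lengths are in mm, angles in degrees, forces in N, time in s.
With the tool pointing down it reaches from about 350 to 850 mm from the base axis. Payload 8.1 kg.
Tool frame: the origin (TCP) lies on the centre line of the jaws, within the pads' length; the fingertips stand r.tip_extent ahead of it and the grasp point (between the pads) lies 8 mm behind it (r.tip_extent is the distance from the TCP to the fingertips, in mm); z points along the fingers, y is the direction in which the jaws open and shut (so a half turn about z gives the same grasp; the last joint's range is limited). The gripper opens to 85 mm and grips with 20 to 120 N. Pads are 22 mm wide; open, the fingers measure 114 mm over their backs; the gripper's body (76 mm by 85 mm) begins 54 mm behind the grasp point. The pads swing forward as they close: fully open they stand 13 mm farther back than shut.
Start: joints at [64.779, 7.471, 85.268, -0, 87.261, -4.893], TCP at [208.421, 562.642, 242.292] pointing down, gripper open.
Joint ranges: [-169.43, 169.43], [-51.17, 129.36], [1.28, 143.12], [-76.62, 256.62], [0, 156.53], [-152.29, 152.29]. Speed limits (degrees/s): [136.94, 136.94, 159.86, 180, 180, 180].

## Interface

Orientations are given as [roll, pitch, yaw] about the fixed x, y, z axes, in that order (R = Rz(yaw) Ry(pitch) Rx(roll)).
In Python, from bench import sense, optics, hand_in, spotter, r gives the robot as it stands.
- The arm moves only by the tool apply_moves, never from a script. Its argument "series" is a list of rows, each a list of 3 entries, a list of its own where there are three numbers: the opening, from 0 (shut) to 1 (fully open), then the shift along the world's x, y, z in m, then the turn about the world's z in rad. In form: [[grip, [x, y, z], turn], ...]. A call has 1 to 5 rows; each row is the pose to reach, as a shift and turn from the pose measured when the call began; what a row does not reach only later rows make up. A row lasts 1/8 s, in which the tool goes at most 62.5 mm and 10.7 degrees, less where a joint would pass 70% of its speed; a pose out of reach is approached as far as the arm can. A call with a gripper value outside its range is refused whole. The fingers move at their own pace and stop on an object; "grip_force" is the grip in N (left out, the last holds). Time passes only in rows, so rows that repeat a pose let the fingers close. It gives the time, the measured TCP pose, the force and the opening at its end, in the units of the state.
- sense(): the state, without advancing time (a new reading comes with each control period).
- optics.snapshot(name): name is "scene" or "top" or "wrist"; returns a dict with "color" (400x640x3 uint8, blue, green, red), "intrinsics" (3x3 intrinsics, pixels), "rvec" (rotation vector, rad) and "tvec" (3), from world to camera coordinates, as OpenCV has them. Camera axes: x right, y down, z forward; pixel columns grow to the right and rows downward; lengths in mm; the calibration is good to about 2 mm. The wrist camera is an equidistant fisheye: a pixel r from the principal point sees the ray r / f radians off the axis. A picture is of the moment at which its call begins. There is no depth.
- hand_in(): hands the job in, once; it reports no verdict.
Trained networks look in a picture, given as the dict that the camera call returned (one of the last four; its "shot" number tells which), for a name from the list of things; names that differ only in an ending like _2 or _b are one class to them, and where a whole thing is asked for, a point or a joint stands for the part that bears it (a point fixed in the world has none). Each returns a list of dicts, best first, with "p" (0 to 1); they miss things now and then, are a little off and sometimes report something else, mostly with a low value. They report only what shows in the picture. A call takes as long as a camera call. They do not tell look-alikes from the thing itself.
- spotter.search_frame(picture, query): "xyz" ([x, y, z] in mm, in the coordinates of the camera as it stood for that picture, good to about 4 mm: the middle of the surface that is visible of it).
- spotter.masks_of(picture, query): "mask" (400x640 bool, what is visible of it).
The state is a dict: "time": time; "joint_pos": joint angles; "qd": joint speeds; "joint_efforts": joint torques, N m; "tool_pos": TCP position; "tcp_rot": TCP orientation; "ft_force": force on the tool from outside, world axes, zero at the start; "wrist_torque": the same for the moment, N m; "finger_gap": finger opening in mm.
Only numpy, scipy, OpenCV 4.12 (cv2) and the standard library are available. Lean on these libraries where they do the work, as an engineer would, in place of code of your own. Each camera call takes 0.05 s, during which the arm holds its last target.

## Working session

There is one attempt and no reset: what is moved stays moved. The work goes in short steps, Python scripts to look and compute and a tool call to move; the robot and the scene stay as the last step left them, time stands still between calls to the robot, and variables do not carry over. Pictures are saved under pics/ and viewed, and the job is handed in when it is done.

Besides the shell and the picture viewer there is one more tool, called after ">>>" by a JSON object that holds its "method" and its "body". apply_moves: Moves the arm, as the interface text tells. Its arguments: {"type":"object","properties":{"series":{"type":"array"},"grip_force":{"type":"number"}},"required":["series"]}

```bash
ls; mkdir -p pics; cat > h.py <<'E'
from bench import sense, optics, hand_in, spotter, r
import numpy as np, cv2
def world(p,xyz):
    R=cv2.Rodrigues(np.array(p["rvec"],float))[0]; return R.T@(np.array(xyz,float).ravel()-np.array(p["tvec"],float).ravel())
def ray(p,u,v,z,fish=False):
    K=np.array(p["intrinsics"]);pt=np.array([[[u,v]]],float)
    q=(cv2.fisheye.undistortPoints(pt,K,np.zeros(4)) if fish else cv2.undistortPoints(pt,K,None))[0,0]
    R=cv2.Rodrigues(np.array(p["rvec"],float))[0];c=-R.T@np.array(p["tvec"],float).ravel()
    d=R.T@np.array([q[0],q[1],1]);return c+d*(z-c[2])/d[2]
def proj(p,X,fish=False):
    K=np.array(p["intrinsics"]);X=np.array(X,float).reshape(-1,1,3)
    rv=np.array(p["rvec"],float).reshape(3,1);tv=np.array(p["tvec"],float).reshape(3,1)
    if fish: return cv2.fisheye.projectPoints(X,rv,tv,K,np.zeros(4))[0].reshape(-1,2)
    return cv2.projectPoints(X,rv,tv,K,None)[0].reshape(-1,2)
E
python3 - <<'E'
from h import *
print(sense()); print(r.tip_extent)
for n in ["scene","top","wrist"]:
    p=optics.snapshot(n); cv2.imwrite(f"pics/{n}0.png",p["color"])
    print(n,np.round(np.array(p["intrinsics"]).ravel(),1),np.round(-cv2.Rodrigues(np.array(p["rvec"],float))[0].T@np.array(p["tvec"]).ravel(),0))
    for q in ["stepped","press","nest","plunger_axis","board","plain1","can","wrench","screwdriver"]:
        for d in spotter.search_frame(p,q)[:6]: print(q,round(d["p"],2),np.round(world(p,d["xyz"]),0),np.round(proj(p,world(p,d["xyz"]),n=="wrist")[0]))
E
```

```text
pics
{'time': 0.0, 'joint_pos': array([ 6.47783794e+01,  7.51452538e+00,  8.53294988e+01,  1.27292103e-03,
        8.72621869e+01, -4.89288202e+00]), 'qd': array([-0.03458862, -0.00367649, -0.07215039,  0.04384088, -0.02539821,
        0.02482072]), 'joint_efforts': array([-3.34514072e-03, -5.69383335e+01, -5.00571477e+01, -4.63594879e-04,
        1.43153826e-02,  1.65097696e-07]), 'tool_pos': array([208.18569021, 562.15629659, 241.24839197]), 'tcp_rot': array([-1.79894284e+02, -1.03257894e-02,  1.59671190e+02]), 'ft_force': array([0.2955663 , 0.91809056, 0.05471201]), 'wrist_torque': array([0.0177553 , 0.02424959, 0.01548701]), 'finger_gap': 85.20936035542202}
11.0
scene [365.7   0.  312.5   0.  365.7 200.8   0.    0.    1. ] [ 803. -419.  766.]
stepped 0.96 [ 471. -220.   64.] [218. 282.]
stepped 0.85 [ 347. -191.   45.] [184. 249.]
press 0.83 [592. 222.  42.] [361. 175.]
press 0.81 [326. 337.  41.] [299. 119.]
press 0.37 [394.  54.   5.] [265. 197.]
nest 0.95 [590. 227.  40.] [361. 174.]
nest 0.73 [332. 336.  35.] [300. 121.]
plunger_axis 0.88 [327. 331.  38.] [298. 121.]
plunger_
[... 1079 characters left out ...]
8.   60.] [460. 200.]
can 0.67 [514. 413. 112.] [168. 203.]
can 0.57 [580. 248.  41.] [248. 183.]
wrench 0.57 [387.  73.   9.] [317. 265.]
screwdriver 0.77 [757.  22.  25.] [340. 121.]
screwdriver 0.25 [ 455. -123.   63.] [401. 237.]
wrist [309.7   0.  319.    0.  309.7 197.2   0.    0.    1. ] [139. 589. 374.]
stepped 0.83 [ 336. -176.   41.] [ 38. 342.]
stepped 0.43 [ 450. -202.   60.] [ 58. 383.]
press 0.7 [293. 420.  47.] [236. 277.]
nest 0.93 [295. 427.  44.] [241. 275.]
nest 0.47 [508. 166.  11.] [182. 384.]
plunger_axis 0.92 [296. 422.  42.] [238. 276.]
plunger_axis 0.59 [510. 157.   8.] [179. 384.]
board 0.68 [ 425. -211.   17.] [ 59. 364.]
plain1 0.45 [ 460. -279.   48.] [ 50. 382.]
```

View pics/scene0.png

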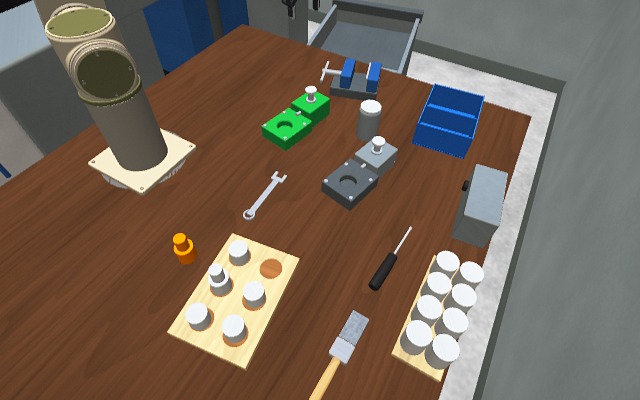

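View pics/top0.png

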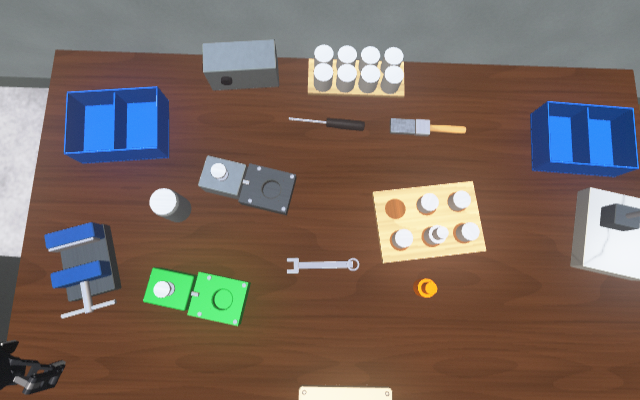

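View pics/wrist0.png

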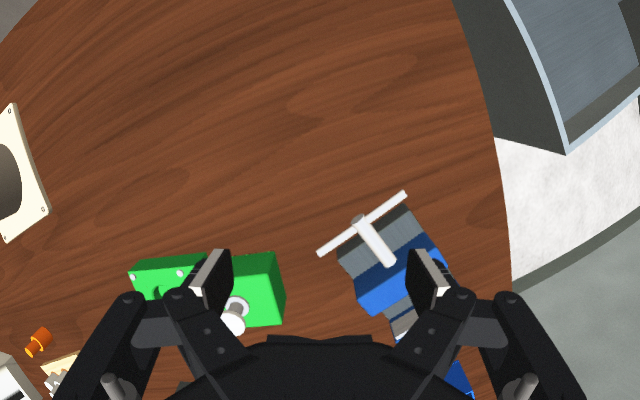

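The real press is the grey one, with its knob near top-view pixel (219,171) and its nest near (271,188). The stepped part is near (438,235). The green press and the orange part are decoys. Next I'll refine these positions.

```bash
python3 - <<'E'
from h import *
p=optics.snapshot("top"); s=optics.snapshot("scene")
for n,q,im in [("a",(195,150,105,70),p),("b",(370,180,120,90),p),("c",(315,130,90,80),s),("d",(170,230,140,140),s)]:
    x,y,w,h=q; f=min(800/w,600/h)
    cv2.imwrite(f"pics/crop_{n}.png",cv2.resize(im["color"][y:y+h,x:x+w],(int(w*f),int(h*f)),interpolation=cv2.INTER_CUBIC)); print(n,f)
E
python3 - <<'E'
import cv2,numpy as np
a=[cv2.imread(f"pics/crop_{n}.png") for n in "abcd"]
a=[cv2.resize(x,(400,300)) for x in a]
cv2.imwrite("pics/mont.png",np.vstack([np.hstack(a[:2]),np.hstack(a[2:])]))
E
```

```text
a 7.619047619047619
b 6.666666666666667
c 7.5
d 4.285714285714286
```

View pics/mont.png

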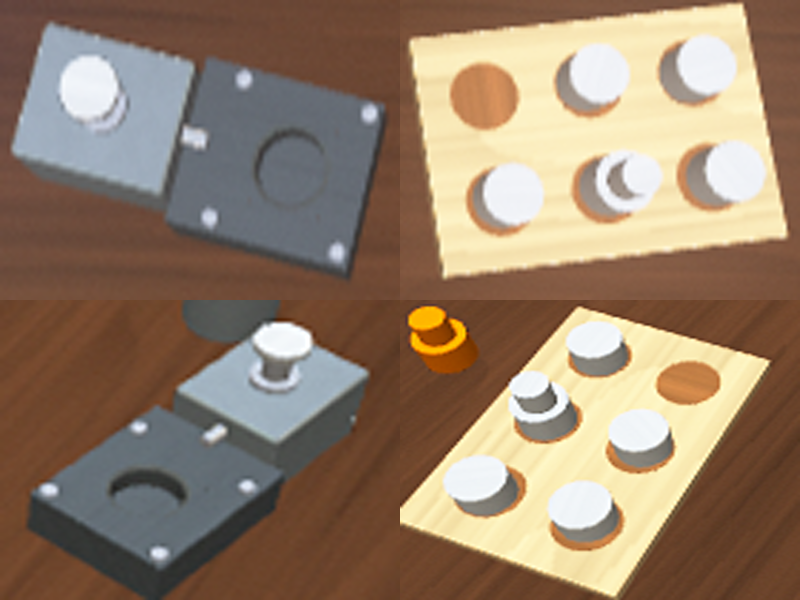

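```bash
python3 - <<'E'
from h import *
p=optics.snapshot("top"); s=optics.snapshot("scene")
for nm,im,uv,z in [("nest",p,(271.1,188.7),40),("nest",s,(348.5,180.4),40),("knob",p,(218.4,170.8),101),("knob",s,(378.5,140.1),101),("spig",p,(442.3,232.5),98),("spig",s,(215.5,270.1),98)]:
    print(nm,np.round(ray(im,*uv,z),1))
for nm,im,L in [("scr",p,[(259,168.4),(292.1,176.6),(249.9,200.6),(283.4,208.8)])]:
    print(np.round([ray(im,*u,40) for u in L],1))
for q in ["press","stepped"]:
  for im in (p,s):
    for d in spotter.masks_of(im,q)[:2]:
        m=d["mask"].astype(np.uint8);M=cv2.moments(m,True);print(q,round(d["p"],2),M["m10"]/M["m00"],M["m01"]/M["m00"],cv2.boundingRect(m))
E
```

```text
nest [568.6 191.4  40. ]
nest [570.6 190.5  40. ]
knob [594.  308.6 101. ]
knob [594.4 309.5 101. ]
spig [ 463.  -210.2   98. ]
spig [ 467.1 -212.3   98. ]
[[619.6 223.8  40. ]
 [600.8 140.8  40. ]
 [537.4 241.8  40. ]
 [519.1 159.2  40. ]]
press 0.96 198.6227835802769 293.8498906971096 (144, 268, 106, 57)
press 0.8 248.49673024523162 183.48147138964578 (198, 155, 99, 60)
press 0.76 297.0199134199134 118.75108225108225 (261, 85, 70, 65)
press 0.46 368.2156862745098 119.41045751633987 (356, 100, 25, 40)
stepped 0.71 424.53802816901407 287.087323943662 (413, 278, 24, 19)
stepped 0.68 435.72890025575447 234.1074168797954 (424, 225, 25, 20)
stepped 0.91 218.63898916967509 279.03610108303246 (208, 263, 24, 31)
stepped 0.89 184.18722466960352 248.55506607929516 (173, 234, 24, 29)
```

>>> {"method": "apply_moves", "body": {"series": [[1,[0.04,-0.045,0.0],0],[1,[0.08,-0.09,0.0],0],[1,[0.12,-0.135,0.0],0],[1,[0.16,-0.18,0.0],0],[1,[0.2,-0.225,0.0],0]]}}

```text
time: 2.52
tool_pos: [409.5, 336.1, 242.6]
tcp_rot: [180.0, 0.0, 159.7]
ft_force: [0.7, -0.1, 0.3]
finger_gap: 85.4
```

>>> {"method": "apply_moves", "body": {"series": [[1,[0.02,-0.055,0.0],0],[1,[0.03,-0.11,0.0],0],[1,[0.04,-0.165,0.0],0],[1,[0.05,-0.22,0.0],0],[1,[0.055,-0.275,0.0],0]]}}

```text
time: 3.15
tool_pos: [464.7, 59.3, 242.8]
tcp_rot: [179.9, 0.1, 159.7]
ft_force: [1.2, -0.2, -0.4]
finger_gap: 85.6
```

>>> {"method": "apply_moves", "body": {"series": [[1,[0.0,-0.055,0.0],0],[1,[0.0,-0.11,0.0],0],[1,[0.0,-0.165,0.0],0],[1,[0.0,-0.22,0.0],0],[1,[0.0,-0.27,-0.02],0]]}}

```text
time: 3.78
tool_pos: [465.5, -213.4, 224.7]
tcp_rot: [180.0, 0.3, 159.6]
ft_force: [1.4, -0.5, -0.3]
finger_gap: 85.4
```

```bash
python3 - <<'E'
from h import *
p=optics.snapshot("wrist"); cv2.imwrite("pics/w1.png",p["color"]); np.savez("w1.npz",color=p["color"],intrinsics=p["intrinsics"],rvec=p["rvec"],tvec=p["tvec"])
st=sense();print(st["tool_pos"],st["finger_gap"])
print(proj(p,[[465,-211,98],[465,-211,63]],True))
E
```

```text
[ 463.25101022 -217.58515208  220.41355952] 85.09744908416468
[[320.6481042  190.66213548]
 [320.46876727 180.81238248]]
```

View pics/w1.png

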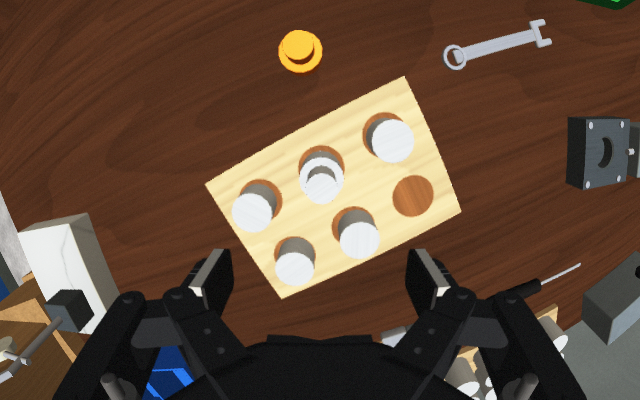

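```bash
python3 - <<'E'
from h import *
p=np.load("w1.npz"); c=p["color"][140:220,280:360]; cv2.imwrite("pics/w1c.png",cv2.resize(c,(600,600),interpolation=cv2.INTER_CUBIC))
E
```

```text
(no output)
```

View pics/w1c.png

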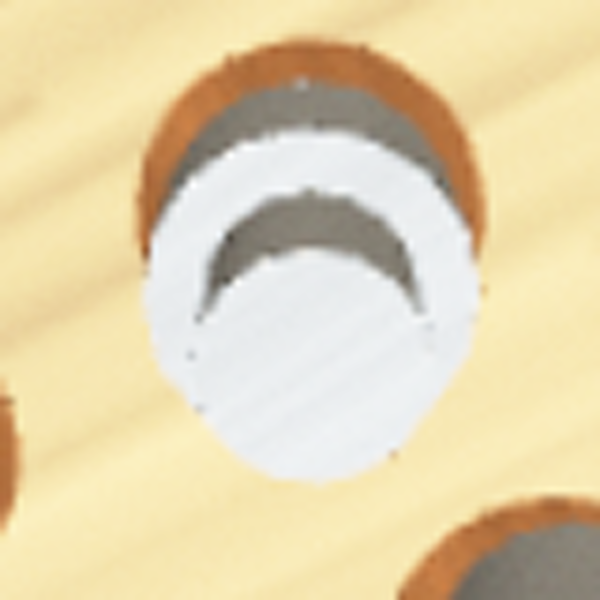

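```bash
python3 - <<'E'
from h import *
p=np.load("w1.npz"); print(ray(p,321.7,188.7,98,True),ray(p,321.5,178.9,63,True))
E
```

```text
[ 463.65891746 -209.53713104   98.        ] [ 463.54525959 -209.39432188   63.        ]
```

>>> {"method": "apply_moves", "body": {"series": [[1,[0.0,0.007,-0.04],0],[1,[0.0,0.007,-0.07],0],[1,[0.0,0.007,-0.08],0],[1,[0.0,0.007,-0.08],0]]}}

```text
time: 4.32
tool_pos: [463.1, -210.3, 140.4]
tcp_rot: [-179.9, 0.0, 159.5]
ft_force: [0.6, -0.4, -0.1]
finger_gap: 85.6
```

```bash
python3 - <<'E'
from h import *
p=optics.snapshot("wrist"); cv2.imwrite("pics/w2.png",p["color"])
st=sense();print(st["tool_pos"],st["tcp_rot"],st["finger_gap"])
print(proj(p,[[464,-210,98],[464,-210,63]],True))
E
```

```text
[ 463.78865465 -210.68381353  141.4399136 ] [-1.79859694e+02  1.13269396e-01  1.59531941e+02] 85.41775692164856
[[319.1779409  232.09331236]
 [319.27236627 212.79273709]]
```

View pics/w2.png

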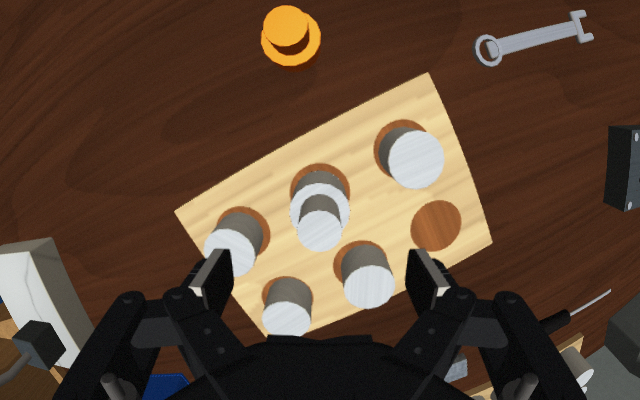

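Spigot is at (319,231), matching the prediction of (319,232), so I'm descending.

>>> {"method": "apply_moves", "body": {"series": [[0.8,[0.0,0.0,-0.025],0],[0.7,[0.0,0.0,-0.05],0],[0.7,[0.0,0.0,-0.063],0],[0.7,[0.0,0.0,-0.063],0]], "grip_force": 40}}

```text
time: 4.88
tool_pos: [463.8, -210.6, 78.6]
tcp_rot: [-179.9, 0.1, 159.5]
ft_force: [-0.5, -0.3, -0.4]
finger_gap: 60.0
```

>>> {"method": "apply_moves", "body": {"series": [[0.0,[0.0,0.0,0.0],0],[0.0,[0.0,0.0,0.0],0],[0.0,[0.0,0.0,0.0],0],[0.0,[0.0,0.0,0.0],0],[0.0,[0.0,0.0,0.0],0]], "grip_force": 40}}

```text
time: 5.5
tool_pos: [464.7, -211.1, 80.1]
tcp_rot: [-179.8, 0.2, 159.5]
ft_force: [-0.7, 1.2, 6.3]
finger_gap: 26.8
```

```bash
python3 - <<'E'
from h import *
p=optics.snapshot("wrist"); cv2.imwrite("pics/w3.png",p["color"][120:400,160:480])
for i in range(2):
  st=sense();print(st["tool_pos"],st["ft_force"],st["wrist_torque"],st["finger_gap"]); optics.snapshot("top")
E
```

```text
[ 464.7460825  -211.03704656   80.10854642] [-0.53514932  1.36181122  6.56548323] [ 0.24126072  0.14159289 -0.03153543] 26.804829648964894
[ 464.74920038 -211.02984638   80.08548708] [-0.67139321  1.90079409  5.04653557] [ 0.23809807  0.11415095 -0.00238152] 26.787670240360132
```

View pics/w3.png

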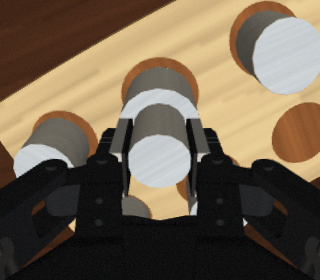

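The part is gripped (gap 26.8 mm). I'll lift it straight up.

>>> {"method": "apply_moves", "body": {"series": [[0,[0.0,0.0,0.015],0],[0,[0.0,0.0,0.04],0],[0,[0.0,0.0,0.075],0],[0,[0.0,0.0,0.1],0],[0,[0.0,0.0,0.12],0]]}}

```text
time: 6.28
tool_pos: [465.0, -211.2, 202.4]
tcp_rot: [-179.8, 0.3, 159.5]
ft_force: [0.0, 0.6, -3.2]
finger_gap: 26.6
```

```bash
python3 - <<'E'
from h import *
p=optics.snapshot("wrist"); cv2.imwrite("pics/w4.png",p["color"])
st=sense();print(st["tool_pos"],st["tcp_rot"],st["ft_force"],st["finger_gap"])
p=optics.snapshot("scene"); cv2.imwrite("pics/s4.png",p["color"])
E
```

```text
[ 466.13105273 -211.87324639  205.30144706] [-179.79335925    0.52899043  159.54167767] [ 0.84015062 -0.80452113 -0.35947063] 26.863435144580972
```

View pics/w4.png

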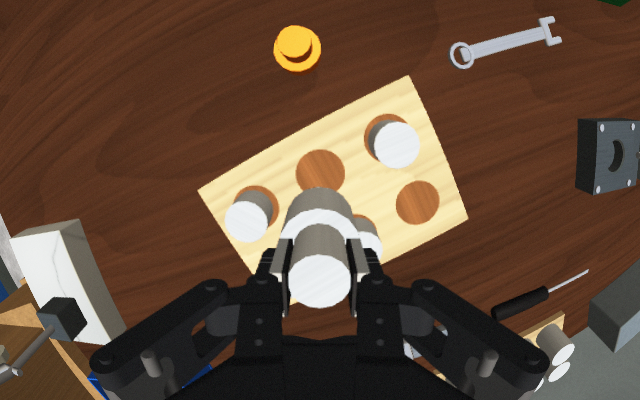

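View pics/s4.png

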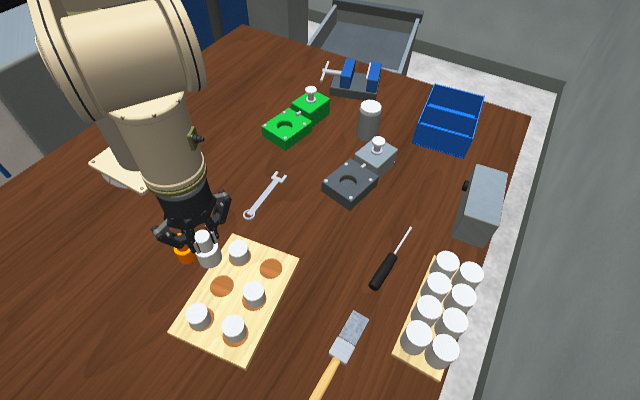

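```bash
python3 - <<'E'
from h import *
p=optics.snapshot("wrist"); st=sense(); t=st["tool_pos"]; print(t,st["tcp_rot"])
cv2.imwrite("pics/w5.png",cv2.resize(p["color"][170:330,240:400],(640,640)[:2] if 0 else (600,600),interpolation=cv2.INTER_CUBIC))
np.savez("w5.npz",color=p["color"],intrinsics=p["intrinsics"],rvec=p["rvec"],tvec=p["tvec"],t=t)
print(proj(p,[t+[0,0,18.5],t+[0,0,-16.5]],True))
E
```

```text
[ 465.50904721 -211.51208297  201.89326904] [-179.81558038    0.40200174  159.54034859]
[[317.67901787 282.4898478 ]
 [318.18241245 246.95433954]]
```

View pics/w5.png

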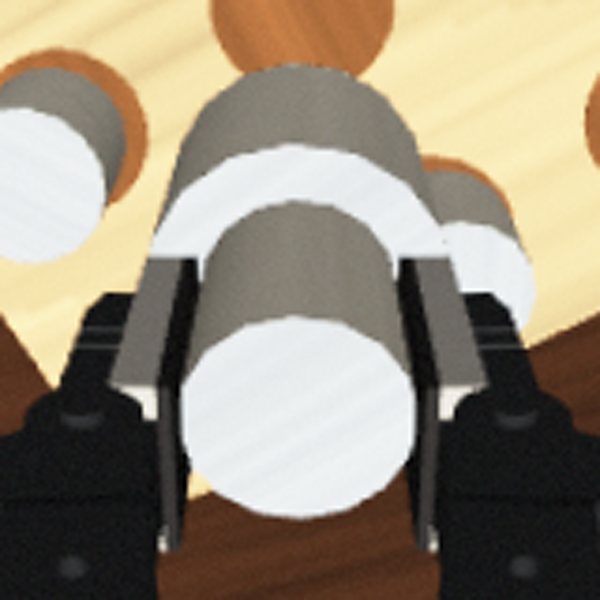

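```bash
python3 - <<'E'
from h import *
p=np.load("w5.npz"); print(ray(p,319.7,281.2,p["t"][2]+18.5,True)-p["t"])
E
```

```text
[-0.33084447  1.0616703  18.5       ]
```

>>> {"method": "apply_moves", "body": {"series": [[0,[0.013,0.05,0.0],0],[0,[0.026,0.1,0.0],0],[0,[0.039,0.15,0.0],0],[0,[0.052,0.2,0.0],0],[0,[0.065,0.25,0.0],0]]}}

```text
time: 7.05
tool_pos: [529.9, 40.1, 200.6]
tcp_rot: [-179.8, 0.3, 159.5]
ft_force: [1.8, -0.1, -3.5]
finger_gap: 27.0
```

>>> {"method": "apply_moves", "body": {"series": [[0,[0.013,0.05,0.0],0],[0,[0.026,0.1,0.0],0],[0,[0.036,0.14,0.0],0],[0,[0.039,0.15,0.0],0],[0,[0.039,0.15,0.0],0]]}}

```text
time: 7.68
tool_pos: [568.3, 190.2, 199.2]
tcp_rot: [-179.7, 0.2, 159.6]
ft_force: [-0.4, 0.1, -2.6]
finger_gap: 26.9
```

```bash
python3 - <<'E'
from h import *
p=optics.snapshot("wrist"); st=sense(); t=st["tool_pos"]; print(t,st["tcp_rot"],st["finger_gap"],st["time"])
cv2.imwrite("pics/w6.png",p["color"])
cv2.imwrite("pics/w6c.png",cv2.resize(p["color"][90:250,240:400],(600,600),interpolation=cv2.INTER_CUBIC))
np.savez("w6.npz",color=p["color"],intrinsics=p["intrinsics"],rvec=p["rvec"],tvec=p["tvec"],t=t)
print(proj(p,[[569.5,191,40],[594.2,309,101]],True))
E
```

```text
[568.36841555 189.41803379 199.50689272] [-179.68916725    0.23112212  159.54445435] 26.601048081893534 7.725
[[320.46948227 183.95618739]
 [464.96835726 182.82840618]]
```

View pics/w6.png

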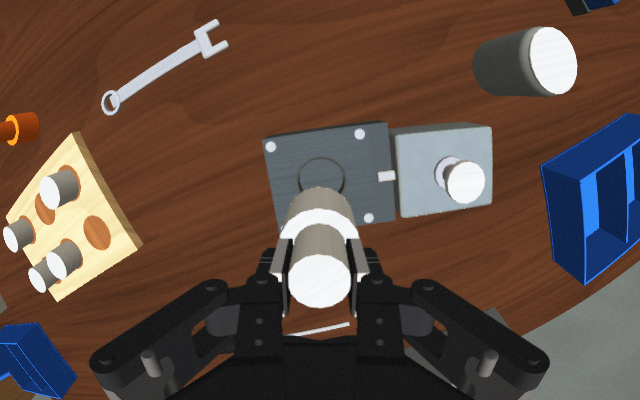

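View pics/w6c.png

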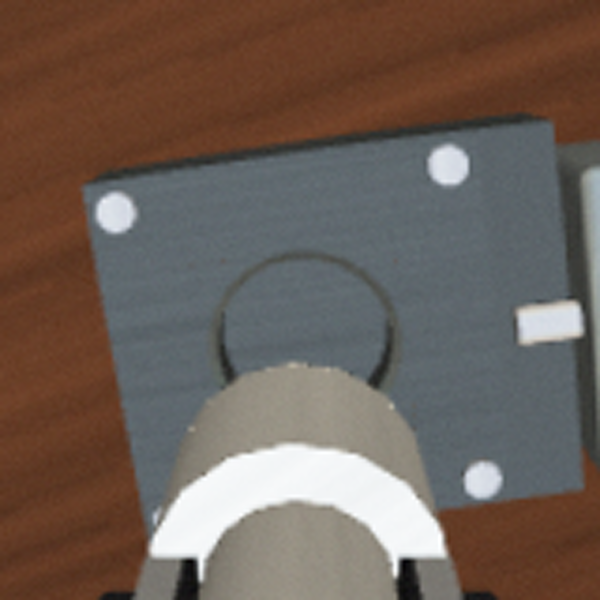

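```bash
python3 - <<'E'
from h import *
p=np.load("w6.npz"); t=p["t"]
a=[ray(p,240+u*160/600,90+v*160/600,40,True) for u,v in [(116,213),(448,165),(483,481)]]
print(np.round(a,1),(a[0]+a[2])/2)
print(ray(p,320.6,181.8,40,True),ray(p,465.5,182,101,True),t)
# measured part in hand here
g=cv2.cvtColor(p["color"],cv2.COLOR_BGR2GRAY)
print(ray(p,319.7,281.2,t[2]+18.5,True)-t)
E
```

```text
[[518.8 159.5  40. ]
 [536.5 242.3  40. ]
 [619.9 224.5  40. ]] [569.35555788 192.02867822  40.        ]
[567.52042825 191.865497    40.        ] [593.67624436 309.63617235 101.        ] [568.36841555 189.41803379 199.50689272]
[-2.29964529  2.74173815 18.5       ]
```

>>> {"method": "apply_moves", "body": {"series": [[0,[0.001,0.001,-0.03],0],[0,[0.001,0.001,-0.06],0],[0,[0.001,0.001,-0.084],0],[0,[0.001,0.001,-0.084],0]]}}

```text
time: 8.22
tool_pos: [567.3, 188.4, 112.8]
tcp_rot: [-179.5, -0.0, 159.4]
ft_force: [-0.7, -0.3, -2.1]
finger_gap: 26.8
```

```bash
python3 - <<'E'
from h import *
p=optics.snapshot("wrist"); st=sense(); t=st["tool_pos"]; print(t,st["tcp_rot"],st["ft_force"],st["time"])
cv2.imwrite("pics/w7c.png",cv2.resize(p["color"][130:330,220:420],(600,600),interpolation=cv2.INTER_CUBIC))
np.savez("w7.npz",color=p["color"],intrinsics=p["intrinsics"],rvec=p["rvec"],tvec=p["tvec"],t=t)
s=optics.snapshot("scene"); u=proj(s,[569.3,191.6,60])[0].astype(int); cv2.imwrite("pics/s7.png",cv2.resize(s["color"][u[1]-60:u[1]+40,u[0]-60:u[0]+60],(720,600),interpolation=cv2.INTER_CUBIC)); print(u)
print(sense()["tool_pos"])
E
```

```text
[568.5595654  188.94838581 114.80801137] [-1.79599920e+02  1.25890125e-01  1.59460858e+02] [-0.01216489 -0.08508359 -1.58254899] 8.275
[348 174]
[569.61224567 189.45262882 116.23303163]
```

View pics/w7c.png

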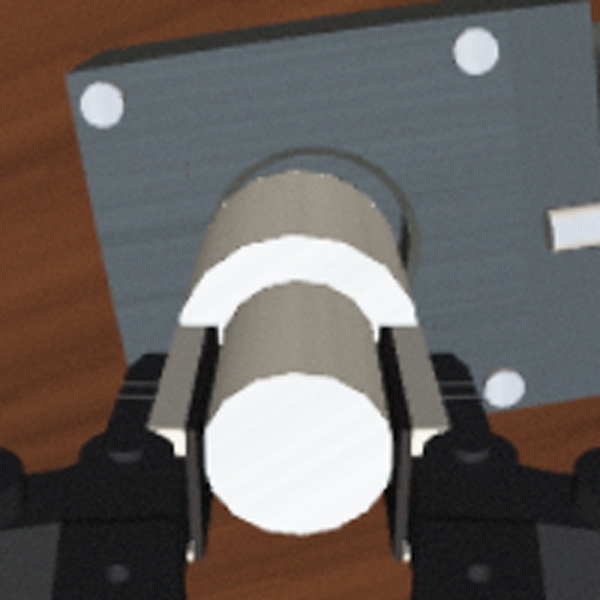

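View pics/s7.png

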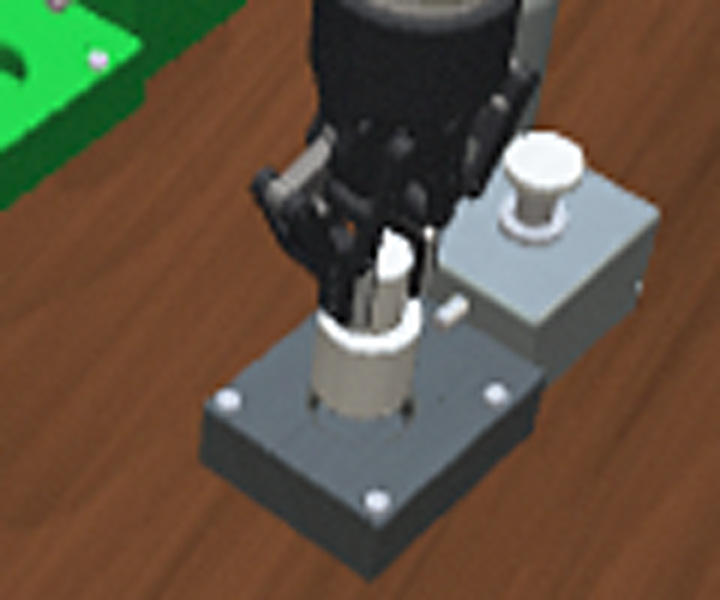

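>>> {"method": "apply_moves", "body": {"series": [[0,[0.0,0.002,-0.002],0],[0,[0.0,0.002,-0.002],0],[0,[0.0,0.002,-0.002],0],[0,[0.0,0.002,-0.002],0]]}}

```text
time: 8.82
tool_pos: [569.7, 191.6, 114.5]
tcp_rot: [-179.7, 0.3, 159.5]
ft_force: [-0.1, -0.1, -3.0]
finger_gap: 26.7
```

```bash
cat > rel.py <<'E'
from h import *
import sys
p=optics.snapshot("wrist"); st=sense(); t=st["tool_pos"]; print(t,st["tcp_rot"],st["ft_force"],st["time"])
n=sys.argv[1]
cv2.imwrite(f"pics/{n}.png",cv2.resize(p["color"][130:330,220:420],(600,600),interpolation=cv2.INTER_CUBIC))
np.savez(f"{n}.npz",color=p["color"],intrinsics=p["intrinsics"],rvec=p["rvec"],tvec=p["tvec"],t=t)
g=cv2.cvtColor(p["color"],cv2.COLOR_BGR2GRAY)
# bright blobs = screws and spigot top
m=(g>185).astype(np.uint8)
k,l,s,c=cv2.connectedComponentsWithStats(m)
for i in range(1,k):
    if 60<s[i,4]<4000 and 220<c[i,0]<420 and 130<c[i,1]<330: print(s[i],np.round(c[i],2),np.round(ray(p,*c[i],40,True),1),np.round(ray(p,*c[i],t[2]+18.5,True)-t,1))
E
python3 rel.py w8
```

```text
[569.62345408 191.49308831 114.33739123] [-179.68971748    0.25499378  159.48066281] [ 0.12271602  0.16320952 -3.0266382 ] 8.875
[365 137  15  15 162] [371.79 143.96] [536.2 242.2  40. ] [-49.7  40.2  18.5]
[242 155  13  14 147] [248.1  162.01] [518.3 159.   40. ] [-59.6  -5.5  18.5]
[397 196  24  14 258] [408.58 202.29] [584.9 254.8  40. ] [-23.   47.1  18.5]
[ 280  208   79   36 1301] [319.06 223.1 ] [577.1 189.1  40. ] [-27.3  11.1  18.5]
[378 251  11  12  97] [382.66 256.13] [619.5 224.7  40. ] [-4.  30.6 18.5]
[ 289  254   62   54 2642] [318.95 280.63] [622.6 172.   40. ] [-2.3  1.7 18.5]
```

View pics/w8.png

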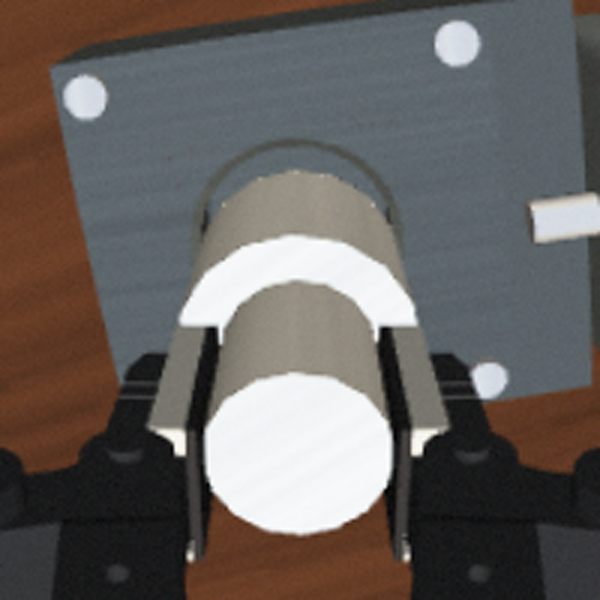

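```bash
python3 - <<'E'
from h import *
p=np.load("w8.npz"); t=p["t"]; d=np.array([-np.cos(np.radians(159.5-180)),-np.sin(np.radians(159.5-180)),0])
print(d)
ring=ray(p,319,176.7,40,True)-d*25.25; print("ring",ring)
for b in (60,61,62,63):
    z=t[2]-b; print(b,(ray(p,319.3,187,z,True)-d*21)-t,(ray(p,319.0,280.6,z+80,True)-t), (ray(p,319,130+237/3,z+45,True)-d*22-t), (ray(p,319,130+372/3,z+80,True)-d*14-t))
print(proj(p,[[568.9,191.8,40]],True))
E
```

```text
[-0.93667219  0.35020738  0.        ]
ring [568.85522725 192.0655901   40.        ]
60 [ -1.47421015   1.12999826 -60.        ] [-3.20061923  2.0629933  20.        ] [ -1.27239012   1.11715661 -15.        ] [-2.07815639  1.632933   20.        ]
61 [ -1.22136281   1.03079164 -61.        ] [-2.60544776  1.83502432 19.        ] [ -0.94689582   0.98978113 -16.        ] [-1.59052042  1.44507673 19.        ]
62 [ -0.96851546   0.93158503 -62.        ] [-2.01027628  1.60705534 18.        ] [ -0.62140152   0.86240565 -17.        ] [-1.10288444  1.25722046 18.        ]
63 [ -0.71566812   0.83237841 -63.        ] [-1.41510481  1.37908636 17.        ] [ -0.29590722   0.73503018 -18.        ] [-0.61524847  1.06936419 17.        ]
[[318.64211043 211.75261809]]
```

Part and nest axes agree within about 0.7 mm. I'll lower gently.

>>> {"method": "apply_moves", "body": {"series": [[0,[0.0,0.0,-0.005],0],[0,[0.0,0.0,-0.01],0],[0,[0.0,0.0,-0.014],0],[0,[0.0,0.0,-0.017],0]]}}

```text
time: 9.38
tool_pos: [569.4, 191.5, 96.8]
tcp_rot: [-179.7, 0.2, 159.5]
ft_force: [0.1, 0.3, -2.7]
finger_gap: 26.6
```

>>> {"method": "apply_moves", "body": {"series": [[0,[0.0,0.0,-0.003],0],[0,[0.0,0.0,-0.006],0],[0,[0.0,0.0,-0.009],0]]}}

```text
time: 9.75
tool_pos: [569.4, 191.5, 87.6]
tcp_rot: [-179.7, 0.2, 159.5]
ft_force: [-0.6, 0.5, -2.7]
finger_gap: 26.8
```

>>> {"method": "apply_moves", "body": {"series": [[0,[0.0,0.0,-0.0015],0],[0,[0.0,0.0,-0.003],0],[0,[0.0,0.0,-0.004],0]]}}

```text
time: 10.12
tool_pos: [569.5, 191.5, 83.6]
tcp_rot: [-179.7, 0.2, 159.5]
ft_force: [-0.2, -0.1, -2.5]
finger_gap: 26.8
```

>>> {"method": "apply_moves", "body": {"series": [[0,[0.0,0.0,-0.001],0],[0,[0.0,0.0,-0.0015],0]]}}

```text
time: 10.38
tool_pos: [569.6, 191.5, 82.2]
tcp_rot: [-179.7, 0.2, 159.5]
ft_force: [-1.2, -1.5, -0.2]
finger_gap: 26.8
```

Contact is just starting, so one more small step.

>>> {"method": "apply_moves", "body": {"series": [[0,[0.0,0.0,-0.0007],0],[0,[0.0,0.0,-0.001],0],[0,[0.0,0.0,-0.001],0]]}}

```text
time: 10.75
tool_pos: [569.8, 191.4, 82.2]
tcp_rot: [-179.7, 0.3, 159.5]
ft_force: [-3.0, -1.7, 4.9]
finger_gap: 27.0
```

>>> {"method": "apply_moves", "body": {"series": [[0.4,[0.0,0.0,0.0],0],[0.6,[0.0,0.0,0.0],0],[0.8,[0.0,0.0,0.0],0],[0.8,[0.0,0.0,0.0],0]]}}

```text
time: 11.25
tool_pos: [569.8, 191.4, 82.1]
tcp_rot: [-179.7, 0.3, 159.5]
ft_force: [0.1, 0.0, -0.1]
finger_gap: 68.3
```

```bash
python3 - <<'E'
from h import *
p=optics.snapshot("wrist"); st=sense(); print(st["tool_pos"],st["ft_force"],st["finger_gap"])
cv2.imwrite("pics/w9.png",cv2.resize(p["color"][130:330,220:420],(600,600),interpolation=cv2.INTER_CUBIC))
s=optics.snapshot("scene"); cv2.imwrite("pics/s9.png",cv2.resize(s["color"][114:214,288:408],(720,600),interpolation=cv2.INTER_CUBIC))
E
```

```text
[569.81191915 191.43115546  82.1460842 ] [ 0.02510607 -1.03710548 -0.00769893] 68.35374861137873
```

View pics/w9.png

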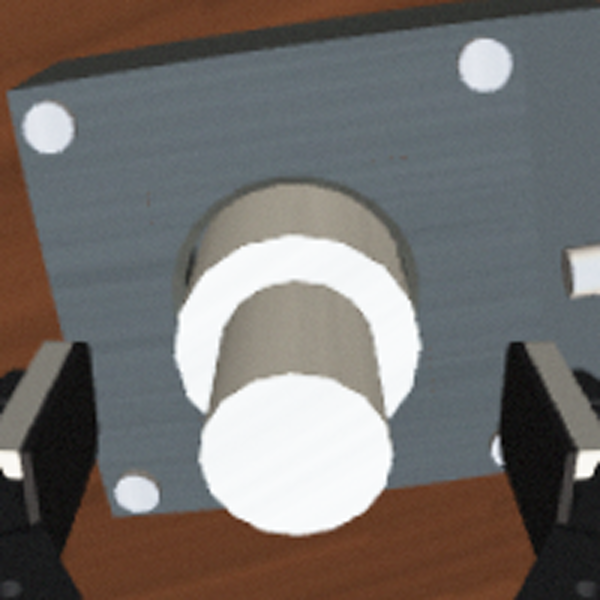

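View pics/s9.png

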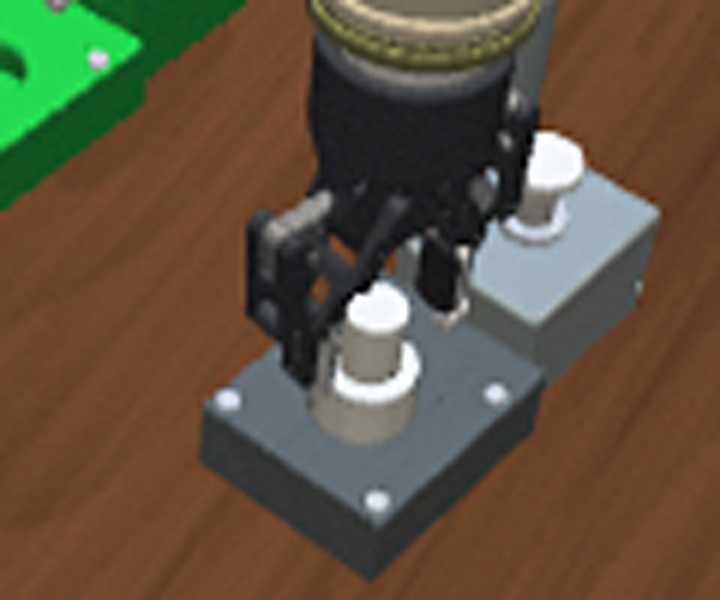

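```bash
python3 - <<'E'
from h import *
s=optics.snapshot("scene")
for z in (97,100,103,110): print(z,(proj(s,[569,191.5,z])[0]-[288,114])*6, (proj(s,[569,191.5,z-35])[0]-[288,114])*6)
E
```

```text
97 [372.94864593 305.75283556] [365.29983945 361.87808897]
100 [373.62541069 300.78688511] [365.93815264 357.19428774]
103 [374.30563193 295.7955718 ] [366.57963159 352.48725676]
110 [375.90640632 284.0494427 ] [368.08886023 341.41287019]
```

>>> {"method": "apply_moves", "body": {"series": [[0.8,[0.0,0.0,0.02],0],[0.8,[0.0,0.0,0.045],0],[0.8,[0.0,0.0,0.07],0],[0.4,[0.005,0.024,0.07],0],[0,[0.012,0.06,0.07],0]]}}

```text
time: 12.02
tool_pos: [583.0, 251.6, 155.0]
tcp_rot: [-179.8, 0.4, 159.4]
ft_force: [0.5, 0.9, 0.2]
finger_gap: 32.8
```

```bash
python3 -c "
from h import *
print(sense()['tool_pos'],sense()['ft_force'])"
```

```text
[583.00463073 251.55125391 154.97508917] [0.48525212 0.89589791 0.23334637]
```

>>> {"method": "apply_moves", "body": {"series": [[0,[0.006,0.03,0.0],0],[0,[0.011,0.0575,0.0],0],[0,[0.011,0.0575,-0.01],0],[0,[0.011,0.0575,-0.015],0],[0,[0.011,0.0575,-0.015],0]]}}

```text
time: 12.65
tool_pos: [593.5, 307.9, 139.2]
tcp_rot: [-179.7, 0.4, 159.3]
ft_force: [0.1, -0.8, -0.1]
finger_gap: 0.2
```

```bash
python3 - <<'E'
from h import *
p=optics.snapshot("wrist"); st=sense(); print(st["tool_pos"],st["ft_force"],st["finger_gap"])
cv2.imwrite("pics/w10.png",p["color"])
s=optics.snapshot("scene"); cv2.imwrite("pics/s10.png",cv2.resize(s["color"][94:214,288:432],(720,600),interpolation=cv2.INTER_CUBIC))
print(sense()["tool_pos"])
E
```

```text
[593.82534494 308.00673971 139.7430094 ] [-0.7595136  -0.20627855  0.83072945] 0.1702169590705352
[594.05465434 308.21786419 140.09601869]
```

View pics/w10.png

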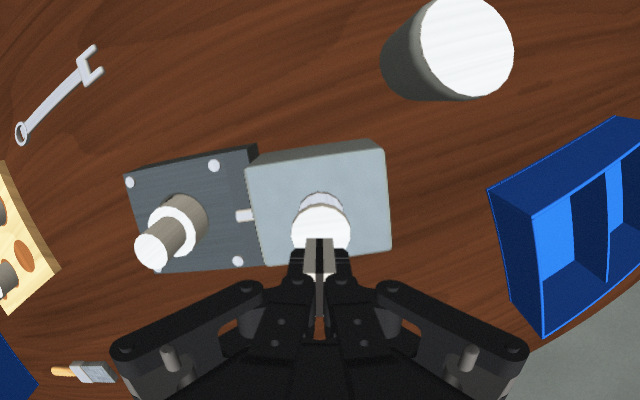

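View pics/s10.png

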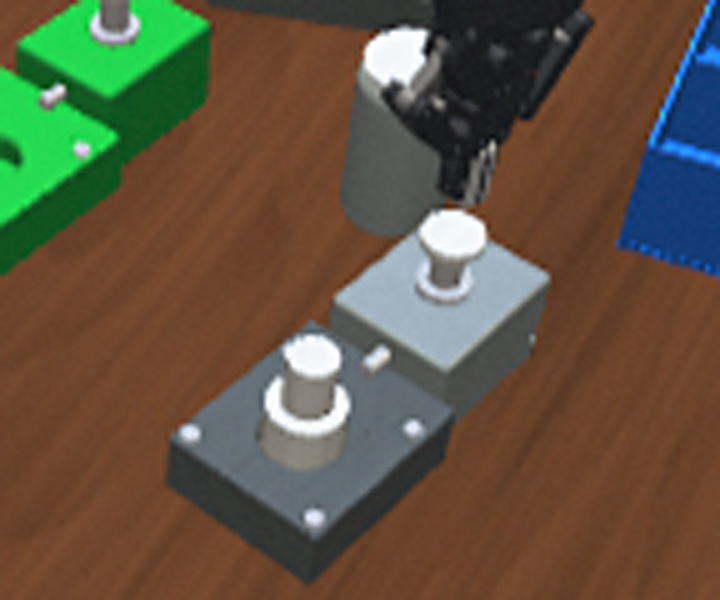

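>>> {"method": "apply_moves", "body": {"series": [[0,[0.0,0.001,-0.008],0],[0,[0.0,0.001,-0.015],0],[0,[0.0,0.001,-0.02],0],[0,[0.0,0.001,-0.02],0]]}}

```text
time: 13.25
tool_pos: [593.5, 309.0, 119.1]
tcp_rot: [-179.7, 0.3, 159.3]
ft_force: [-0.3, -0.5, 0.4]
finger_gap: -0.1
```

>>> {"method": "apply_moves", "body": {"series": [[0,[0.0,0.0,-0.002],0],[0,[0.0,0.0,-0.003],0]]}}

```text
time: 13.5
tool_pos: [593.5, 309.0, 116.0]
tcp_rot: [-179.7, 0.3, 159.3]
ft_force: [0.3, -0.2, 0.1]
finger_gap: -0.2
```

>>> {"method": "apply_moves", "body": {"series": [[0,[0.0,0.0,-0.002],0],[0,[0.0,0.0,-0.003],0]]}}

```text
time: 13.75
tool_pos: [593.7, 309.1, 113.4]
tcp_rot: [-179.7, 0.4, 159.3]
ft_force: [-0.5, -1.1, 1.9]
finger_gap: -0.2
```

>>> {"method": "apply_moves", "body": {"series": [[0,[0.0,0.0,-0.001],0],[0,[0.0,0.0,-0.002],0]]}}

```text
time: 14.0
tool_pos: [593.8, 309.1, 111.6]
tcp_rot: [-179.7, 0.4, 159.3]
ft_force: [-1.0, -0.2, 2.5]
finger_gap: 0.3
```

>>> {"method": "apply_moves", "body": {"series": [[0,[0.0,0.0,-0.001],0],[0,[0.0,0.0,-0.002],0]]}}

```text
time: 14.25
tool_pos: [593.8, 309.2, 109.5]
tcp_rot: [-179.7, 0.4, 159.3]
ft_force: [-0.5, -0.3, 3.5]
finger_gap: 0.1
```

>>> {"method": "apply_moves", "body": {"series": [[0,[0.0,0.0,-0.001],0],[0,[0.0,0.0,-0.002],0]]}}

```text
time: 14.5
tool_pos: [593.8, 309.2, 107.5]
tcp_rot: [-179.7, 0.4, 159.3]
ft_force: [-0.8, -0.8, 3.1]
finger_gap: 0.0
```

>>> {"method": "apply_moves", "body": {"series": [[0,[0.0,0.0,-0.001],0],[0,[0.0,0.0,-0.002],0]]}}

```text
time: 14.75
tool_pos: [593.8, 309.2, 105.5]
tcp_rot: [-179.7, 0.4, 159.3]
ft_force: [-1.2, -0.6, 4.4]
finger_gap: -0.1
```

>>> {"method": "apply_moves", "body": {"series": [[0,[0.0,0.0,-0.001],0],[0,[0.0,0.0,-0.002],0],[0,[0.0,0.0,-0.002],0]]}}

```text
time: 15.12
tool_pos: [593.8, 309.2, 103.5]
tcp_rot: [-179.7, 0.4, 159.3]
ft_force: [-2.5, 0.1, 4.9]
finger_gap: -0.4
```

>>> {"method": "apply_moves", "body": {"series": [[0,[0.0,0.0,-0.0005],0],[0,[0.0,0.0,-0.0005],0]]}}

```text
time: 15.38
tool_pos: [593.8, 309.2, 103.1]
tcp_rot: [-179.7, 0.4, 159.3]
ft_force: [-2.6, -0.6, 4.9]
finger_gap: 0.0
```

>>> {"method": "apply_moves", "body": {"series": [[0,[0.0,0.0,-0.0005],0],[0,[0.0,0.0,-0.0005],0]]}}

```text
time: 15.62
tool_pos: [593.8, 309.2, 102.9]
tcp_rot: [-179.8, 0.4, 159.3]
ft_force: [-2.7, -1.7, 5.4]
finger_gap: -0.1
```

>>> {"method": "apply_moves", "body": {"series": [[0,[0.0,0.0,-0.0005],0],[0,[0.0,0.0,-0.0005],0]]}}

```text
time: 15.88
tool_pos: [593.8, 309.2, 102.7]
tcp_rot: [-179.8, 0.4, 159.3]
ft_force: [-2.6, -1.8, 6.2]
finger_gap: -0.1
```

Force is rising with little travel, so this is the first stop. I'll hold here.

>>> {"method": "apply_moves", "body": {"series": [[0,[0.0,0.0,-0.0005],0],[0,[0.0,0.0,-0.0005],0],[0,[0.0,0.0,-0.0005],0],[0,[0.0,0.0,-0.0005],0],[0,[0.0,0.0,-0.0005],0]]}}

```text
time: 16.5
tool_pos: [593.9, 309.2, 102.6]
tcp_rot: [-179.8, 0.4, 159.3]
ft_force: [-2.5, -1.9, 6.4]
finger_gap: -0.2
```

>>> {"method": "apply_moves", "body": {"series": [[0,[0.0,0.0,-0.0005],0],[0,[0.0,0.0,-0.0005],0],[0,[0.0,0.0,-0.0005],0],[0,[0.0,0.0,-0.0005],0],[0,[0.0,0.0,-0.0005],0]]}}

```text
time: 17.12
tool_pos: [593.9, 309.2, 102.5]
tcp_rot: [-179.8, 0.4, 159.3]
ft_force: [-1.9, -0.9, 6.0]
finger_gap: -0.2
```

>>> {"method": "apply_moves", "body": {"series": [[0,[0.0,0.0,-0.0007],0],[0,[0.0,0.0,-0.0007],0],[0,[0.0,0.0,-0.0007],0],[0,[0.0,0.0,-0.0007],0],[0,[0.0,0.0,-0.0007],0]]}}

```text
time: 17.75
tool_pos: [593.9, 309.2, 102.2]
tcp_rot: [-179.8, 0.4, 159.3]
ft_force: [-3.2, -1.2, 5.8]
finger_gap: 0.1
```

```bash
python3 - <<'E'
from h import *
f=[]
for i in range(4):
  st=sense();f.append(list(st["ft_force"])+[st["tool_pos"][2]]); optics.snapshot("top")
print(np.round(f,2))
E
```

```text
[[ -3.24  -1.23   5.75 102.16]
 [ -2.58  -1.25   7.55 102.16]
 [ -3.38  -0.97   7.33 102.16]
 [ -3.37  -1.18   6.79 102.13]]
```

>>> {"method": "apply_moves", "body": {"series": [[0,[0.0,0.0,-0.001],0],[0,[0.0,0.0,-0.0015],0]]}}

```text
time: 18.2
tool_pos: [593.9, 309.2, 101.2]
tcp_rot: [-179.8, 0.4, 159.3]
ft_force: [-4.0, -1.8, 7.1]
finger_gap: 0.2
```

>>> {"method": "apply_moves", "body": {"series": [[0,[0.0,0.0,-0.001],0],[0,[0.0,0.0,-0.0015],0]]}}

```text
time: 18.45
tool_pos: [593.9, 309.2, 100.3]
tcp_rot: [-179.8, 0.4, 159.3]
ft_force: [-3.2, -1.5, 8.2]
finger_gap: 0.0
```

>>> {"method": "apply_moves", "body": {"series": [[0,[0.0,0.0,-0.001],0],[0,[0.0,0.0,-0.002],0]]}}

```text
time: 18.7
tool_pos: [593.9, 309.3, 99.0]
tcp_rot: [-179.8, 0.4, 159.3]
ft_force: [-4.4, -1.5, 9.6]
finger_gap: -0.1
```

>>> {"method": "apply_moves", "body": {"series": [[0,[0.0,0.0,-0.001],0],[0,[0.0,0.0,-0.002],0]]}}

```text
time: 18.95
tool_pos: [593.9, 309.3, 97.9]
tcp_rot: [-179.8, 0.4, 159.3]
ft_force: [-4.5, -1.5, 12.2]
finger_gap: 0.3
```

>>> {"method": "apply_moves", "body": {"series": [[0,[0.0,0.0,-0.001],0],[0,[0.0,0.0,-0.002],0]]}}

```text
time: 19.2
tool_pos: [594.2, 309.4, 97.8]
tcp_rot: [-179.8, 0.5, 159.4]
ft_force: [-9.1, -4.1, 19.7]
finger_gap: 0.0
```

>>> {"method": "apply_moves", "body": {"series": [[0,[0.0,0.0,-0.001],0],[0,[0.0,0.0,-0.0015],0]]}}

```text
time: 19.45
tool_pos: [594.2, 309.4, 97.9]
tcp_rot: [-179.8, 0.5, 159.4]
ft_force: [-7.7, -3.6, 15.0]
finger_gap: 0.3
```

Second stop found: z stays at 97.8 while the force rises. I'll hold here with a lighter push.

>>> {"method": "apply_moves", "body": {"series": [[0,[0.0,0.0,-0.0012],0],[0,[0.0,0.0,-0.0012],0],[0,[0.0,0.0,-0.0012],0],[0,[0.0,0.0,-0.0012],0],[0,[0.0,0.0,-0.0012],0]]}}

```text
time: 20.08
tool_pos: [594.1, 309.4, 97.9]
tcp_rot: [-179.8, 0.5, 159.4]
ft_force: [-5.1, -2.6, 11.9]
finger_gap: -0.1
```

>>> {"method": "apply_moves", "body": {"series": [[0,[0.0,0.0,-0.0012],0],[0,[0.0,0.0,-0.0012],0],[0,[0.0,0.0,-0.0012],0],[0,[0.0,0.0,-0.0012],0],[0,[0.0,0.0,-0.0012],0]]}}

```text
time: 20.7
tool_pos: [594.1, 309.4, 97.9]
tcp_rot: [-179.8, 0.5, 159.4]
ft_force: [-6.5, -2.8, 12.0]
finger_gap: 0.0
```

>>> {"method": "apply_moves", "body": {"series": [[0,[0.0,0.0,0.003],0],[0,[0.0,0.0,0.008],0],[0,[0.0,0.0,0.014],0],[0,[0.0,0.0,0.025],0],[0,[0.0,0.0,0.05],0]]}}

```text
time: 21.32
tool_pos: [593.2, 309.0, 146.8]
tcp_rot: [-179.7, 0.4, 159.4]
ft_force: [-0.4, -1.2, 0.1]
finger_gap: -0.3
```

>>> {"method": "apply_moves", "body": {"series": [[0,[0.0,0.0,0.05],0],[0,[0.0,0.0,0.1],0],[0,[-0.05,-0.03,0.12],0],[0,[-0.11,-0.05,0.12],0],[0,[-0.16,-0.06,0.12],0]]}}

```text
time: 21.95
tool_pos: [431.8, 248.2, 267.3]
tcp_rot: [-179.7, 0.4, 159.3]
ft_force: [-0.5, -0.4, 0.0]
finger_gap: -0.3
```

```bash
python3 - <<'E'
from h import *
for _ in range(3): optics.snapshot("top")
st=sense(); print(st["tool_pos"],st["ft_force"],st["time"])
s=optics.snapshot("scene"); cv2.imwrite("pics/s11.png",s["color"]); cv2.imwrite("pics/s11c.png",cv2.resize(s["color"][94:214,288:432],(720,600),interpolation=cv2.INTER_CUBIC))
E
```

```text
[431.29287965 248.6275215  266.93821465] [-0.27548611  0.46495528  0.85021183] 22.1
```

View pics/s11.png

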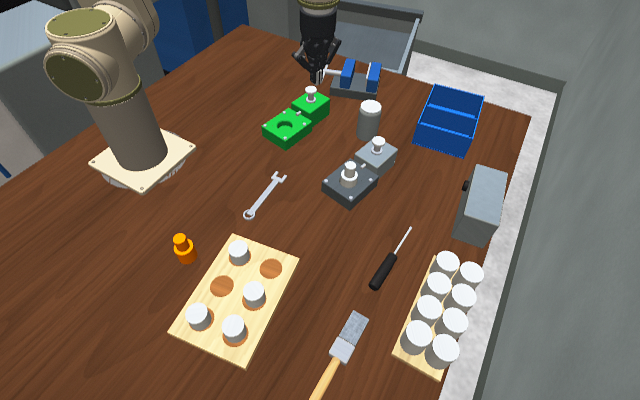

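View pics/s11c.png

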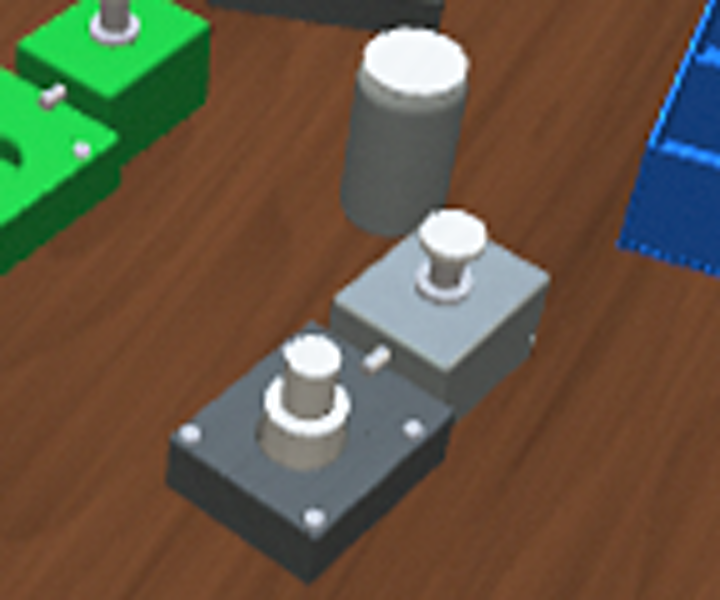

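```bash
python3 -c "
from h import *
print(hand_in())"
```

```text
the job is handed in; nothing more can be done
None
```

The stepped part is standing home in the grey press's nest, released. The knob was pressed through both stops and is back up. I handed the job in at about 22 s of the 72 s allowed; hand-in gave no verdict.

- **Placing:** I gripped the part by its spigot and lowered it into the nest until I felt light contact of about 5 N. At release the tool height put the underside about 20 mm above the table, which is the nest floor. The last scene picture shows it upright.
- **First stop:** I held for about 1.5 s at tool z about 102.2–102.7 mm, with 6–7 N reading on the wrist.
- **Second stop:** I held for about 1.25 s at z 97.9 mm with about 12 N vertical. The highest reading was 19.7 N vertical (about 22 N in total) when I first met the solid stop. That is under the 25 N limit, but not by much.
- **Last look:** The knob is at the same height as before pressing. The slugs, can and tools look unmoved, and the arm touches nothing.

**Disagreement:** during the second-stage travel the wrist read about 1.5–2 N less than the stated spring force for that position. I therefore judged the stops by position as well. The gap between them was about 5 mm, as it should be. By that measure I may have pushed up to about 0.6 mm into the second stage late in the first hold, which is still under the 1 mm allowed.

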